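# Back a feed wheel off by one notch

### The job

The ratchet feed wheel has been clicked on one notch too far. Lift its pawl out of the teeth by pushing the thumb bar over to the right until the pawl rests back on its stop, push the wheel backward (its top to the right, seen from the robot) by one notch, then tip the pawl to the left again so that it drops back in behind the next tooth. Do it all by pushing lightly with the fingertips, gripping and lifting nothing, and leave the other things on the worktop where they are.

Things in the scene. Friction and masses are not known exactly. Their poses are not given: they have to be found in the camera images.
- feed_stand: Feed wheel stand fixed to the worktop (dark base 135x180x12 mm, grey uprights). Origin: on the worktop under the wheel's shaft, in the plane of the toothed disc. +x: level along the shaft, away from the robot (within 25 degrees), +y to the left, z up. Offsets (x, y, z) below are in mm in this frame. Shaft at z = 80. Highest point 166 with the pawl down, 180 while it swings over.
- wheel_hub (a point): Hub of the star of five spokes on the near end of the shaft, at (-50, 0, 80). Spokes: 10 mm round bars, 72 degrees apart, with balls 18 mm thick centred 68 mm from the hub. At wheel 0 one spoke points 18 degrees left (+y) of up, its neighbours 90 degrees left and 54 right; one notch back the top spoke points 18 degrees right of up. Push it with a fingertip about 40 mm above the hub.
- feed_wheel (a joint): Turn (rad) of the wheel with star, disc and roller: grows backward (clockwise seen from the robot, top to the right, -y). Starts at -0.04 to 0; one notch is 0.628. Pawl down: blocked backward at about 0.01. Pawl up: turns under 0.15 N m, stays where left. Pushed past about 0.64 the pawl lands on top of a tooth, so stop a little short (0.50 to 0.61).
- pawl_nose (a point): Nose of the pawl, on the upper right of the toothed disc (disc in the plane x = 0, 14 mm thick, 100 mm across the ten teeth, top at z = 130, axis at z = 80); the pawl is a 54 mm steel arm, 12 mm wide, on a pivot at (0, -72, 97).
- thumb_bar (a point): Centre of the pawl's black thumb bar, 14 mm round, 36 mm long, level along x, on top of the pawl's upright lever. At (0, -29, 159) with the pawl down, at (0, -114, 160) with the pawl resting back on its stop. It swings on an arc of 75 mm radius about the pivot (0, -72, 97), highest at z = 172. About 1 N moves it.
- pawl (a joint): Swing of the pawl in rad: 0 is down in the teeth (up to about 0.1 when it rests on the low part of a tooth), about 0.15 on top of a tooth; it grows as the nose lifts up and over to the right; 1.2 is resting back on the stop. It has no spring: it falls to the left below about 0.6 and over onto the stop above about 0.9; between them it may stay.
- cup_part_1: Bystander: turned aluminium cup, 36 mm thick, 43 mm tall, standing; origin under its centre. Not to be moved.
- cup_part_2: Bystander: turned aluminium cup, 36 mm thick, 43 mm tall, standing; origin under its centre. Not to be moved.
- cup_part_3: Bystander: turned aluminium cup, 36 mm thick, 43 mm tall, standing; origin under its centre. Not to be moved.
- threadlock: Bystander: small red bottle with a white tip, 34x32x98 mm, standing left of the stand; origin under its centre. Not to be moved.
- spanner_1: Bystander: open-ended spanner 30x137x8 mm lying flat in front of the stand; origin under its centre. Not to be moved.
- tape_measure: Bystander: tape measure 36x80x62 mm standing behind the stand; origin under its centre. Not to be moved.
- grease_tin: Bystander: round tin 69 mm wide, 28 mm tall, behind the stand; origin under its centre. Not to be moved.
- tape_roll: Bystander: roll of tape 92 mm wide, 19 mm tall, lying flat behind the stand; origin under its centre. Not to be moved.

How it is judged:
By the outcome, as a careful person would: the job done as asked, in the order asked, and still so for the second after the job is handed in, with the robot touching nothing.
It also fails if it takes over 50 s, if anything falls off the work surface, if the arm or the gripper's body presses on something with over 40 N, if the wrist force passes 120 N, or if a joint passes its speed limit or range.

### The arm

A 7-joint arm with a two-finger parallel gripper is mounted at the origin on a cart in front of the work surface, level with it; the furniture and walls round the work are solid. World frame = base frame: x ahead of the robot, y to its left, z up, the work surface at z = 0. Lengths are in m, angles in rad, forces in N, time in s.
With the tool pointing down it reaches from about 0.4 to 0.85 m from the base axis. Payload 6.9 kg.
Tool frame: the origin (TCP) lies midway between the tips of the shut fingers; the grasp point (between the pads) lies behind it (ctrl.pinch_z is the z of the grasp point in the tool frame, in m); z points along the fingers, y is the direction in which the jaws open and shut (so a half turn about z gives the same grasp; the last joint's range is limited). The gripper opens to 85 mm and grips with 20 to 120 N. Pads are 22 mm wide; open, the fingers measure 114 mm over their backs; the gripper's body (76 mm by 85 mm) begins 54 mm behind the grasp point. The pads swing forward as they close: fully open they stand 13 mm farther back than shut.
Start: joints at [1.248, 0.507, -0.238, 1.5, 0.126, 1.149, -0.155], TCP at [0.259, -0.569, 0.231] pointing down, gripper open.
Joint ranges: [-3.08, 3.08], [-0.24, 2.05], [-1.43, 1.35], [0, 2.5], [-1.52, 4.66], [0.17, 1.96], [-2.89, 2.89]. Speed limits (rad/s): [2.39, 2.39, 3.14, 3.14, 3.14, 3.14, 3.14].

### API

Orientations are given as a unit quaternion [w, x, y, z].
In Python, from station import ctrl, get_state, vision, ticket, models gives the robot as it stands. Calls block until the motion is done:
- ctrl.movep(position, orientation): joint-space move of the TCP to a pose.
- ctrl.movel(position, frame=None, max_speed=0.15): straight line of the TCP; frame=None keeps the orientation; max_speed is the mean speed in m/s.
- ctrl.set_joints(angles): joint-space move.
- ctrl.ungrasp() and ctrl.close_gripper(force=None): open the fingers fully, or close them until they stop; force is the grip in N (None keeps the last).
- ctrl.pause(seconds).
- ctrl.ik(position, orientation): joint angles nearest the present ones, or None.
- get_state(): the state.
- vision.grab_frame(name): name is "side" or "top" or "wrist"; returns (picture, depth): 384x512x3 uint8, blue, green, red; 384x512 float32, m along the optical axis (not along the pixel's ray), 0 where there is no reading.
- vision.camera_info(name): a dict with "mtx" (3x3 intrinsics, pixels), "R" (3x3) and "t" (3): a world point X has camera coordinates R X + t; the wrist camera has in their place "hand_eye" (4x4, takes a point from camera to tool coordinates, whose origin is the TCP and whose axes are the flange's). Camera axes: x right, y down, z forward; pixel columns grow to the right and rows downward; lengths in m; the calibration is good to about 2 mm. The wrist camera is an equidistant fisheye: a pixel r from the principal point sees the ray r / f radians off the axis. A picture is of the moment at which its call begins: read the wrist's pose just before it. camera_info takes no time and is no camera call.
A pose or a line that the arm cannot do raises ctrl.Unreachable and nothing moves.
- ticket.close_job(): hands the job in, once; it reports no verdict.
Trained networks look in the newest picture that a camera, given by its name, has taken for a name from the list of things; names that differ only in an ending like _2 or _b are one class to them, and where a whole thing is asked for, a point or a joint stands for the part that bears it (a point fixed in the world has none). Each returns a list of dicts, best first, with "p" (0 to 1); they miss things now and then, are a little off and sometimes report something else, mostly with a low value. They report only what shows in the picture. A call takes as long as a camera call.
- models.recognise(camera, target): "point" ([column, row] in pixels, amid what is visible of it).
- models.masks_of(camera, target): "mask" (384x512 bool, what is visible of it) and "point" ([column, row] in pixels, amid what is visible of it).
The state is a dict: "time": time; "qpos": joint angles; "qd": joint speeds; "tau": joint torques, N m; "tcp_pos": TCP position; "eef_rot": TCP orientation; "contact_force": force on the tool from outside, world axes, zero at the start; "wrist_torque": the same for the moment, N m; "width": finger opening in m.
Only numpy, scipy, OpenCV 4.12 (cv2) and the standard library are available. Lean on these libraries where they do the work, as an engineer would, in place of code of your own. Each camera call takes 0.05 s, during which the arm holds its last target.

## Working session

There is one attempt and no reset: what is moved stays moved. The work goes in short steps, each a Python script; the robot and the scene stay as the last script left them, time stands still between calls to the robot, and variables do not carry over. Pictures are saved under pics/ and viewed, and the job is handed in when it is done.

```bash
ls; mkdir -p pics; python3 - <<'E'
from station import ctrl,get_state,vision,models
import cv2,numpy as np
s=get_state();print(s)
print(ctrl.pinch_z)
for n in("side","top"):
    im,d=vision.grab_frame(n);cv2.imwrite(f"pics/{n}0.png",im);np.save(f"pics/{n}0d.npy",d)
    i=vision.camera_info(n);print(n,i)
    for t in("feed_stand","wheel_hub","thumb_bar","pawl_nose"):
        print(t,[(np.round(r["point"]),round(r["p"],2)) for r in models.recognise(n,t)][:3])
E
```

```text
pics
{'time': 0.0, 'qpos': array([ 1.24847001,  0.50834511, -0.23754609,  1.50114766,  0.12571206,
        1.14890023, -0.15475655]), 'qd': array([-0.00011054, -0.00030392, -0.00144769,  0.0007946 ,  0.00084561,
        0.00078191,  0.00103651]), 'tau': array([ 1.14318191e-04, -6.20595503e+01, -2.18635060e+00, -2.49653220e+01,
        1.27672180e-02,  1.19869379e-02,  2.05198444e-05]), 'tcp_pos': array([ 0.25903277, -0.56823328,  0.23042079]), 'eef_rot': array([-8.79447073e-04,  9.77198161e-01,  2.12327431e-01, -2.08976155e-04]), 'contact_force': array([-0.17678709, -0.52851161,  0.2883659 ]), 'wrist_torque': array([-0.01870165,  0.00666524,  0.04216036]), 'width': 0.08528776495607007}
-0.0187
side {'mtx': array([[468.52668756,   0.        , 249.53707481],
       [  0.        , 468.52668756, 190.13189505],
       [  0.        ,   0.        ,   1.        ]]), 'R': array([[-0.97821007, -0.2074737 ,  0.00772801],
       [-0.09228443,  0.40116246, -0.9113464 ],
       [ 0.18598022, -0.8922014 , -0.41156775]]), 't': array([0.58845803, 0.08665922, 1.01802837])}
feed_stand [(array([244., 214.]), 0.96), (array([250., 205.]), 0.23)]
wheel_hub [(array([255., 206.]), 0.75)]
thumb_bar [(array([251., 169.]), 0.64), (array([241., 216.]), 0.26)]
pawl_nose [(array([255., 168.]), 0.65), (array([323., 265.]), 0.38)]
top {'mtx': array([[439.95757892,   0.        , 262.19539892],
       [  0.        , 439.95757892, 190.20493739],
       [  0.        ,   0.        ,   1.        ]]), 'R': array([[ 6.44542370e-03, -9.99979166e-01, -3.51015533e-04],
       [-9.77865928e-01, -6.22947872e-03, -2.09139717e-01],
       [ 2.09133173e-01,  1.69124022e-03, -9.77885707e-01]]), 't': array([0.21933579, 0.56379912, 1.13227436])}
feed_stand [(array([284., 183.]), 0.97)]
wheel_hub [(array([279., 189.]), 0.73)]
thumb_bar [(array([295., 249.]), 0.56), (array([296., 187.]), 0.54)]
pawl_nose [(array([294., 189.]), 0.44)]
```

```bash
python3 - <<'E'
import cv2
for n in("side","top"):
    im=cv2.imread(f"pics/{n}0.png");cv2.imwrite(f"pics/{n}0z.png",cv2.resize(im[100:310,130:410],None,fx=2.8,fy=2.8,interpolation=cv2.INTER_CUBIC))
E
```

```text
(no output)
```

View pics/side0.png

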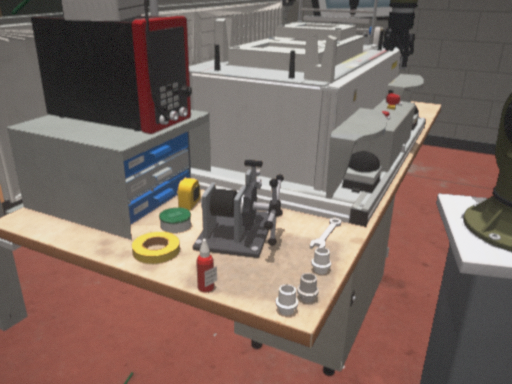

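View pics/top0.png

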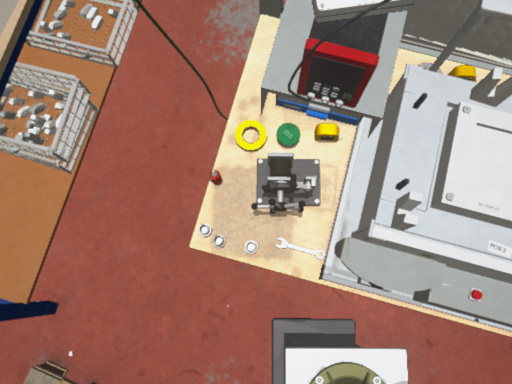

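```bash
sleep 1
python3 - <<'E'
import cv2
im=cv2.imread("pics/side0.png")[145:265,180:300];cv2.imwrite("pics/s0c.png",cv2.resize(im,None,fx=5,fy=5,interpolation=cv2.INTER_CUBIC))
im=cv2.imread("pics/top0.png")[140:225,235:335];cv2.imwrite("pics/t0c.png",cv2.resize(im,None,fx=7,fy=7,interpolation=cv2.INTER_CUBIC))
E
```

```text
(no output)
```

View pics/s0c.png

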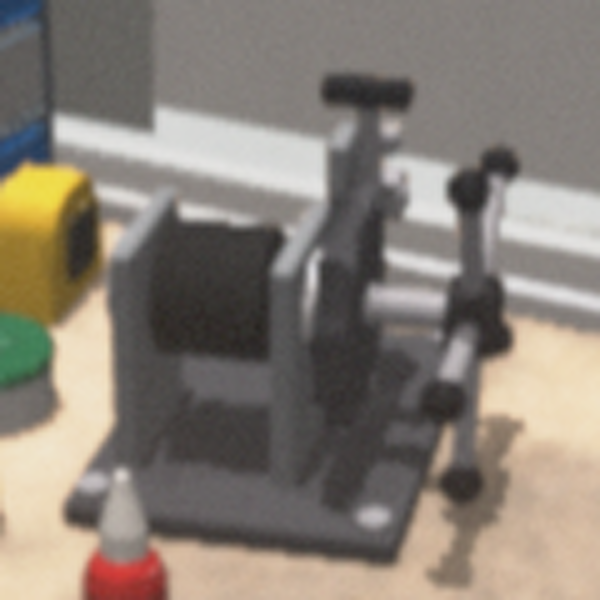

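View pics/t0c.png

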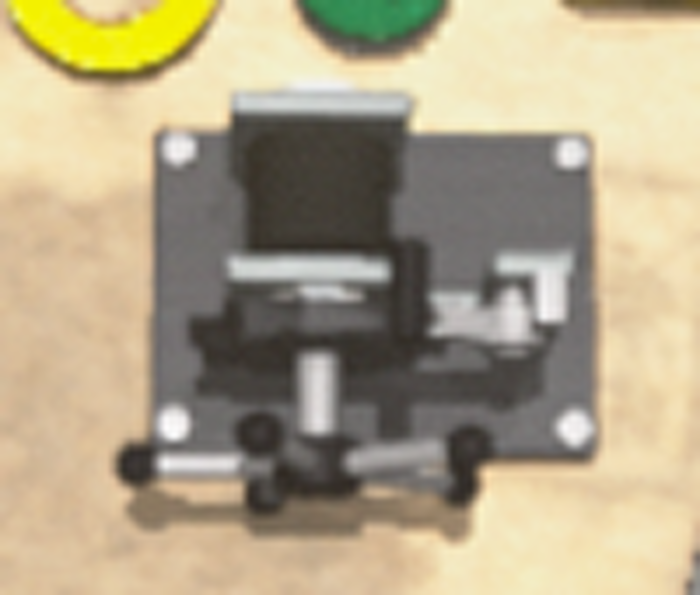

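```bash
cat > h.py <<'E'
import numpy as np,cv2
from station import ctrl,get_state,vision,models,ticket
def P(n):
    i=vision.camera_info(n);return i["mtx"]@np.c_[i["R"],i["t"]]
def tri(s,t):
    X=cv2.triangulatePoints(P("side"),P("top"),np.array(s,float).reshape(2,1),np.array(t,float).reshape(2,1))[:,0];X=X[:3]/X[3]
    e=[]
    for n,p in(("side",s),("top",t)):
        q=P(n)@np.r_[X,1];e.append(np.round(q[:2]/q[2]-p,1))
    return X,e
def onz(n,p,z):
    i=vision.camera_info(n);r=i["R"].T@np.linalg.solve(i["mtx"],np.r_[p,1.]);c=-i["R"].T@i["t"]
    return c+r*(z-c[2])/r[2]
def proj(n,X):
    q=P(n)@np.r_[X,1];return q[:2]/q[2]
E
python3 - <<'E'
from h import *
np.set_printoptions(precision=4,suppress=True)
S=lambda x,y:(x/5+180-.4,y/5+145-.4)
T=lambda x,y:(x/7+235-.43,y/7+140-.43)
print("bar",tri(S(367,90),T(410,295)))
print("hub",tri(S(478,310),T(325,465)))
print("topball",tri(S(468,187),T(258,433)))
print("leftball",tri(S(443,400),T(137,464)))
print("rightball",tri(S(500,163),T(467,443)))
sc=[onz("top",T(*p),.012) for p in((178,150),(572,153),(573,428),(173,424))]
print(np.array(sc),np.mean(sc,0))
a,b,c,d=sc
for u,v in((b,a),(c,d)):
    w=v-u;print("yaw from y-edge",np.degrees(np.arctan2(-w[0],w[1])),np.linalg.norm(w))
for u,v in((d,a),(c,b)):
    w=v-u;print("yaw from x-edge",np.degrees(np.arctan2(w[1],w[0])),np.linalg.norm(w))
E
```

```text
bar (array([0.5638, 0.1462, 0.1618]), [array([0.5, 0.1]), array([-0. , -0.5])])
hub (array([0.5143, 0.1731, 0.0837]), [array([-0.3, -0.1]), array([0. , 0.3])])
topball (array([0.5152, 0.1996, 0.1474]), [array([0., 0.]), array([-0., -0.])])
leftball (array([0.5154, 0.2439, 0.0806]), [array([-0., -0.]), array([0., 0.])])
rightball (array([0.5149, 0.1233, 0.1263]), [array([-0.4, -0.1]), array([0. , 0.4])])
[[0.658  0.2299 0.012 ]
 [0.6577 0.0689 0.012 ]
 [0.5434 0.0707 0.012 ]
 [0.544  0.231  0.012 ]] [0.6008 0.1501 0.012 ]
yaw from y-edge -0.08895828105434278 0.1609747408086657
yaw from y-edge -0.21759858505029694 0.16032541776075868
yaw from x-edge -0.5786912737851172 0.11396826084755023
yaw from x-edge -0.9027301589958487 0.11433559148267812
```

```bash
python3 - <<'E'
from h import *
np.set_printoptions(precision=3,suppress=True,linewidth=200)
d=np.load("pics/top0d.npy");i=vision.camera_info("top")
v,u=np.mgrid[:384,:512];p=np.stack([(u-i["mtx"][0,2])/i["mtx"][0,0]*d,(v-i["mtx"][1,2])/i["mtx"][0,0]*d,d],-1).reshape(-1,3)
X=(p-i["t"])@i["R"];X=X[d.ravel()>0]
for n in ["top"]:
  H=[]
  ys=np.arange(.26,-.2,-.02)
  print("y",ys)
  for x in np.arange(.70,.38,-.02):
    print(round(x,2),[ int(1000*X[m,2].max()) if (m:=(abs(X[:,0]-x)<.01)&(abs(X[:,1]-y)<.01)).any() else None for y in ys])
for q in ([.5145,.1755,.12],[.5645,.03,.155],[.5645,.19,.155]):
  for ori in ([0,1,0,0],[0,.70711,.70711,0],[0,.70711,-.70711,0]):
    print(q,ori,ctrl.ik(q,ori))
E
```

```text
y [ 0.26  0.24  0.22  0.2   0.18  0.16  0.14  0.12  0.1   0.08  0.06  0.04  0.02  0.   -0.02 -0.04 -0.06 -0.08 -0.1  -0.12 -0.14 -0.16 -0.18]
0.7 [24, 24, 23, 4, 33, 33, 35, 24, 8, 4, 3, 4, 6, 5, 8, 44, 46, 288, 291, 349, 291, 292, 292]
0.68 [18, 15, 5, 2, -3, 3, 6, 6, 4, 4, 6, 7, 5, 6, 39, 45, 45, 289, 290, 291, 292, 292, 294]
0.66 [4, 18, 21, 109, 111, 110, 108, 15, 18, 20, 18, 5, 4, 6, 44, 46, 44, 289, 290, 291, 292, 292, 293]
0.64 [5, 15, 20, 112, 113, 112, 110, 17, 16, 18, 17, 6, 6, 5, 45, 46, 285, 293, 290, 291, 291, 293, 333]
0.62 [9, 15, 20, 104, 112, 111, 94, 16, 19, 15, 17, 9, 6, 6, 47, 44, 290, 291, 291, 292, 292, 292, 333]
0.6 [4, 19, 15, 105, 110, 110, 95, 19, 20, 15, 16, 4, 5, 41, 46, 45, 290, 291, 290, 292, 292, 293, 333]
0.58 [6, 15, 113, 114, 125, 166, 169, 122, 128, 125, 16, 7, 5, 46, 44, 46, 290, 290, 291, 293, 292, 294, 334]
0.56 [6, 15, 118, 123, 132, 165, 167, 115, 124, 124, 15, 5, 3, 47, 46, 288, 290, 292, 291, 292, 292, 332, 333]
0.54 [6, 20, 21, 16, 92, 162, 165, 18, 15, 22, 19, 6, 31, 47, 46, 288, 289, 290, 292, 293, 292, 333, 333]
0.52 [4, 92, 85, 154, 129,
[... 835 characters left out ...]
0.832  1.862  0.56   0.922 -0.941]
[0.5145, 0.1755, 0.12] [0, 0.70711, -0.70711, 0] [ 0.33   0.777 -1.226  1.86   0.82   1.126  1.935]
[0.5645, 0.03, 0.155] [0, 1, 0, 0] [ 0.164  0.504 -0.396  1.768  0.237  0.917 -1.904]
[0.5645, 0.03, 0.155] [0, 0.70711, 0.70711, 0] [ 0.382  0.571 -0.757  1.765  0.459  0.991 -0.554]
[0.5645, 0.03, 0.155] [0, 0.70711, -0.70711, 0] [-0.731  0.756  1.151  1.779 -0.764  1.133 -2.466]
[0.5645, 0.19, 0.155] [0, 1, 0, 0] [-0.018  0.571 -0.559  1.686  0.351  0.987 -2.273]
[0.5645, 0.19, 0.155] [0, 0.70711, 0.70711, 0] [ 0.142  0.642 -0.853  1.684  0.541  1.068 -0.881]
[0.5645, 0.19, 0.155] [0, 0.70711, -0.70711, 0] [ 0.294  0.797 -1.226  1.682  0.789  1.248  2.03 ]
```

```bash
python3 - <<'E'
from h import *
np.set_printoptions(precision=3,suppress=True,linewidth=200)
print(vision.camera_info("wrist"))
ctrl.close_gripper()
print(get_state()["width"],get_state()["time"],get_state()["tcp_pos"])
im,d=vision.grab_frame("wrist");cv2.imwrite("pics/w1.png",im)
p=get_state()["tcp_pos"]
ctrl.movel([p[0],p[1],.5],max_speed=.3)
s=get_state();print(s["time"],s["tcp_pos"],s["qpos"])
for q in ([.5645,.205,.4],[.5645,.205,.22]):
    print(ctrl.ik(q,[0,.70711,.70711,0]))
E
```

```text
{'mtx': array([[297.319,   0.   , 256.913],
       [  0.   , 297.319, 192.759],
       [  0.   ,   0.   ,   1.   ]]), 'hand_eye': array([[-0.001, -0.959, -0.283,  0.071],
       [ 1.   , -0.001, -0.   , -0.   ],
       [ 0.   , -0.283,  0.959, -0.142],
       [ 0.   ,  0.   ,  0.   ,  1.   ]])}
-0.00015906949423588837 1.2667 [ 0.259 -0.569  0.231]
2.3583 [ 0.259 -0.569  0.499] [ 1.214  0.461 -0.238  0.859  0.109  1.833 -0.115]
[ 0.24   0.6   -1.279  1.226  0.577  1.698 -0.9  ]
[ 0.264  0.712 -1.209  1.579  0.681  1.331 -1.033]
```

View pics/w1.png

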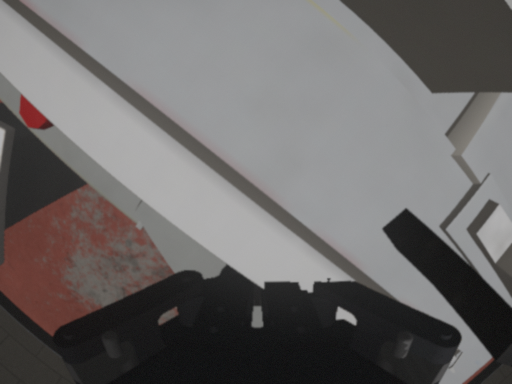

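```bash
python3 - <<'E'
from h import *
np.set_printoptions(precision=3,suppress=True,linewidth=200)
q=get_state()["qpos"].copy();q[0]=-0.1;q[6]=-.9
ctrl.set_joints(q)
s=get_state();print(s["time"],s["tcp_pos"],s["eef_rot"])
for p in ([.5645,.215,.4],[.5645,.215,.155],[.5645,.03,.155],[.51,.22,.12]):
    print(ctrl.ik(p,[0,.70711,.70711,0]))
E
```

```text
5.05 [0.616 0.105 0.499] [ 0.     0.888  0.459 -0.001]
[-0.176  0.409 -0.388  1.221  0.151  1.539 -0.54 ]
[-0.172  0.556 -0.372  1.664  0.235  0.966 -0.628]
[ 0.121  0.497 -0.33   1.768  0.197  0.909 -0.294]
[-0.212  0.53  -0.364  1.835  0.248  0.822 -0.7  ]
```

```bash
cat >> h.py <<'E'
O=[0,.70710678,.70710678,0]
def st(m=""):
    s=get_state();print(m,round(s["time"],2),np.round(s["tcp_pos"],4),"F",np.round(s["contact_force"],2))
def snap(tag,box=(145,265,180,300),f=5):
    a,b,c,d=box
    im,_=vision.grab_frame("side");im2,_=vision.grab_frame("top")
    A=cv2.resize(im[a:b,c:d],None,fx=4,fy=4,interpolation=cv2.INTER_CUBIC)
    B=cv2.resize(im2[135:231,225:325],None,fx=3.2,fy=5*.96,interpolation=cv2.INTER_CUBIC)
    B=cv2.resize(im2[140:220,240:320],None,fx=4,fy=4,interpolation=cv2.INTER_CUBIC)
    C=np.zeros((480,800,3),np.uint8);C[:,:480]=A;C[:320,480:]=B
    cv2.imwrite(f"pics/{tag}.png",C)
E
python3 - <<'E'
from h import *
ctrl.movep([.5645,.19,.3],O);st()
ctrl.movel([.5645,.19,.157],max_speed=.15);st()
snap("a1")
E
```

```text
5.94 [0.5658 0.1892 0.3012] F [ 0.25 -0.21 -0.78]
 7.04 [0.5652 0.1903 0.158 ] F [-0.32 -0.6   0.43]
```

View pics/a1.png

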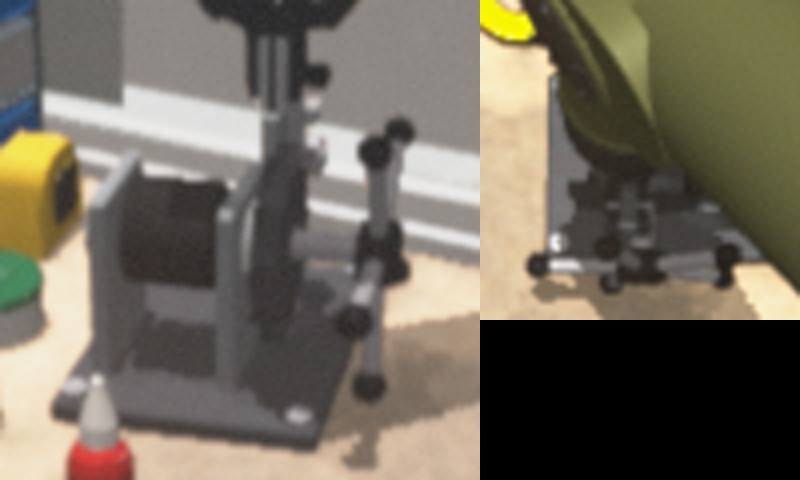

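```bash
python3 - <<'E'
from h import *
ctrl.movel([.5645,.19,.152],max_speed=.1)
for y in (.165,.15,.13,.115,.10,.09):
    ctrl.movel([.5645,y,.152],max_speed=.05);st(y)
snap("a2")
E
```

```text
0.165 8.04 [0.5645 0.1649 0.1521] F [ 0.57 -0.14 -0.32]
0.15 8.49 [0.5645 0.1493 0.1519] F [-0.15  0.87 -0.12]
0.13 9.04 [0.5645 0.1295 0.1519] F [-1.16  0.26 -0.6 ]
0.115 9.49 [0.5644 0.1144 0.1519] F [-0.32 -0.44 -0.43]
0.1 9.94 [0.5645 0.0996 0.152 ] F [-0.72  0.61 -0.26]
0.09 10.29 [0.5646 0.0897 0.1521] F [ 0.5  -0.12  0.46]
```

View pics/a2.png

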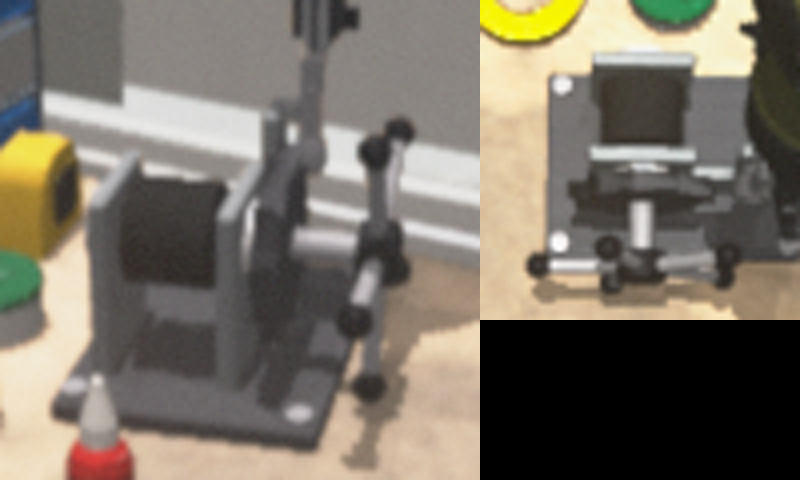

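```bash
python3 - <<'E'
from h import *
ctrl.movel([.5645,.083,.152],max_speed=.05);st()
ctrl.movel([.5645,.11,.152],max_speed=.15)
ctrl.movel([.5645,.11,.21],max_speed=.2)
ctrl.movel([.5105,.24,.21],max_speed=.25);st()
snap("a3")
E
```

```text
10.68 [0.5648 0.0867 0.1531] F [-1.66  8.84  5.8 ]
 12.18 [0.5106 0.2387 0.2092] F [-0.4 -0.9 -0.1]
```

View pics/a3.png

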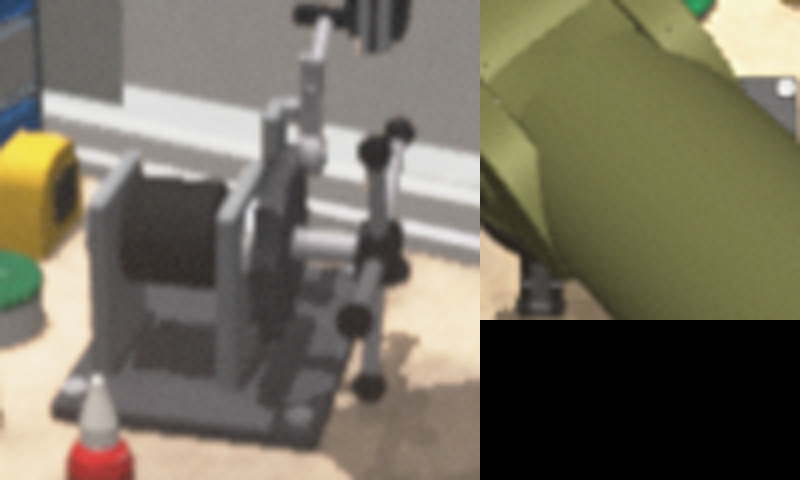

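```bash
cat >> h.py <<'E'
HUB=np.array([.5145,.1755,.080])
def ball(k,w): # k-th spoke: angle left of up
    a=np.radians(18+72*k)-w
    return HUB+.068*np.array([0,np.sin(a),np.cos(a)])
def wfit(img):
    # score dark ball discs for spokes 1,2 (left, lower left) in side view
    g=cv2.GaussianBlur(cv2.cvtColor(img,cv2.COLOR_BGR2GRAY),(5,5),1.2).astype(float)
    r=[]
    for w in np.arange(-.1,.8,.02):
        r.append((round(w,2),[int(g[int(round(p[1])),int(round(p[0]))]) for p in (proj("side",ball(k,w)) for k in (0,1,2))]))
    return r
E
python3 - <<'E'
from h import *
for k in range(5): print(k,[np.round(proj("side",ball(k,w)),1) for w in (-.04,0,.55)])
ctrl.movel([.5105,.24,.12],max_speed=.12);st()
for y in (.225,.21,.198):
    ctrl.movel([.5105,y,.12],max_speed=.05);st(y)
snap("a4")
im,_=vision.grab_frame("side");print(*wfit(im),sep="\n")
E
```

```text
0 [array([273.6, 183.7]), array([273.8, 182.8]), array([276.9, 174.7])]
1 [array([268.6, 226.1]), array([268.7, 224.8]), array([270.1, 205.2])]
2 [array([272.1, 242.1]), array([271.9, 242.4]), array([269.6, 241.2])]
3 [array([278.3, 213. ]), array([278.2, 214.3]), array([275.7, 230.3])]
4 [array([279.4, 178.8]), array([279.5, 179.4]), array([279.8, 192.3])]
 13.18 [0.5109 0.2401 0.1206] F [-1.57 -0.8   0.53]
0.225 13.62 [0.5107 0.2245 0.1202] F [-0.85  0.35 -0.79]
0.21 14.07 [0.5106 0.2094 0.12  ] F [-0.22  0.1  -0.15]
0.198 14.47 [0.5103 0.1968 0.1197] F [-0.48  0.12  0.44]
(np.float64(-0.1), [88, 90, 51])
(np.float64(-0.08), [88, 91, 51])
(np.float64(-0.06), [88, 91, 51])
(np.float64(-0.04), [88, 94, 51])
(np.float64(-0.02), [88, 97, 51])
(np.float64(0.0), [88, 97, 51])
(np.float64(0.02), [88, 99, 53])
(np.float64(0.04), [88, 99, 53])
(np.float64(0.06), [88, 100, 53])
(np.float64(0.08), [88, 99, 53])
(np.float64(0.1), [88, 99, 50])
(np.float64(0.12), [83, 99, 50])
(np.float64(0.14), [83, 97, 50])
(np.float64(0.16), [81, 90, 50])
(np.float64(0.18), [81, 90, 50])
(np.float64(0.2), [8
[... 269 characters left out ...]
 50])
(np.float64(0.38), [56, 57, 50])
(np.float64(0.4), [56, 57, 50])
(np.float64(0.42), [56, 61, 49])
(np.float64(0.44), [56, 65, 49])
(np.float64(0.46), [51, 67, 49])
(np.float64(0.48), [51, 67, 49])
(np.float64(0.5), [51, 66, 49])
(np.float64(0.52), [51, 64, 49])
(np.float64(0.54), [51, 64, 50])
(np.float64(0.56), [51, 64, 50])
(np.float64(0.58), [51, 66, 51])
(np.float64(0.6), [51, 73, 51])
(np.float64(0.62), [51, 73, 56])
(np.float64(0.64), [51, 86, 56])
(np.float64(0.66), [51, 93, 56])
(np.float64(0.68), [51, 130, 66])
(np.float64(0.7), [51, 130, 66])
(np.float64(0.72), [51, 165, 66])
(np.float64(0.74), [51, 179, 82])
(np.float64(0.76), [51, 179, 82])
(np.float64(0.78), [51, 170, 82])
```

View pics/a4.png

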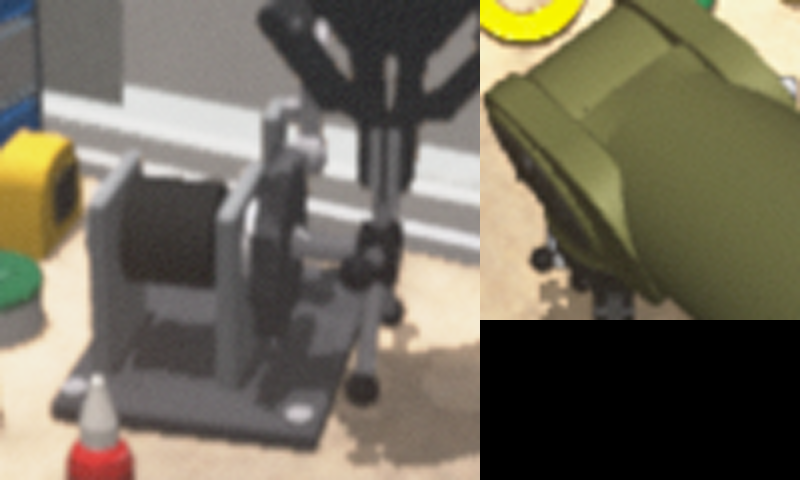

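```bash
python3 - <<'E'
from h import *
ctrl.movel([.5105,.1865,.12],max_speed=.04);st()
print([(w,np.round(proj("side",ball(1,w)),1)) for w in (.3,.34,.4,.45,.5,.55,.6)])
snap("a5")
E
```

```text
15.05 [0.5105 0.1857 0.1199] F [0.13 0.42 0.14]
[(0.3, array([269.2, 214.4])), (0.34, array([269.3, 212.9])), (0.4, array([269.5, 210.7])), (0.45, array([269.7, 208.9])), (0.5, array([269.9, 207. ])), (0.55, array([270.1, 205.2])), (0.6, array([270.3, 203.3]))]
```

View pics/a5.png

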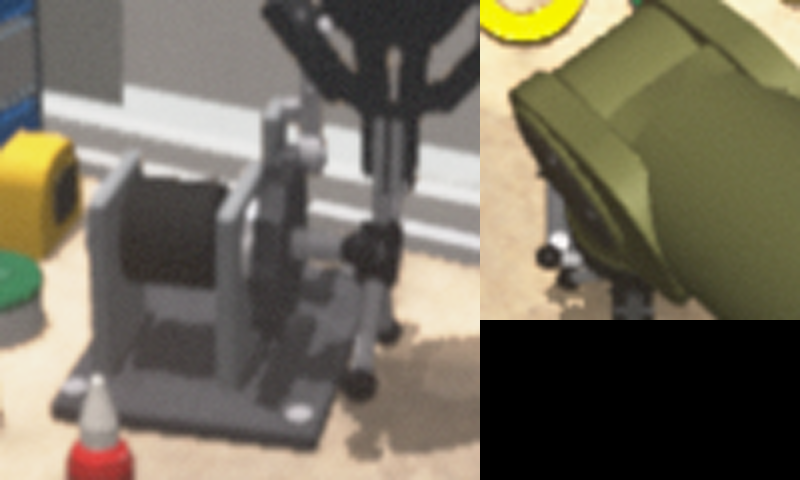

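```bash
python3 - <<'E'
from h import *
ctrl.movel([.5105,.1855,.12],max_speed=.03);st()
ctrl.movel([.5105,.225,.125],max_speed=.15)
ctrl.movel([.5105,.225,.23],max_speed=.25);st()
snap("a6")
im,_=vision.grab_frame("side");cv2.imwrite("pics/a6s.png",cv2.resize(im[140:260,210:310],None,fx=5,fy=5,interpolation=cv2.INTER_CUBIC))
E
```

```text
15.4 [0.5105 0.1855 0.1199] F [-0.67  0.2   0.9 ]
 16.38 [0.5107 0.2238 0.2303] F [-1.02  0.14 -1.22]
```

View pics/a6s.png

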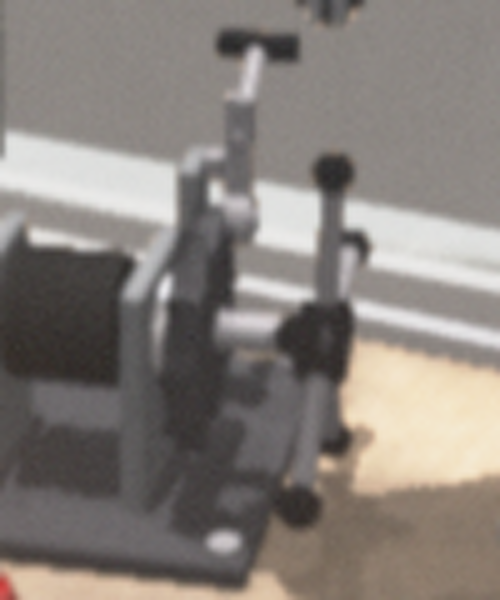

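```bash
python3 - <<'E'
from h import *
ctrl.movel([.5645,.12,.24],max_speed=.3)
ctrl.movel([.5645,.033,.24],max_speed=.2);st()
snap("a7")
im,_=vision.grab_frame("top");cv2.imwrite("pics/a7t.png",cv2.resize(im[140:225,235:335],None,fx=7,fy=7,interpolation=cv2.INTER_CUBIC))
E
```

```text
17.66 [0.5642 0.0345 0.24  ] F [-0.87 -0.03 -0.12]
```

View pics/a7t.png

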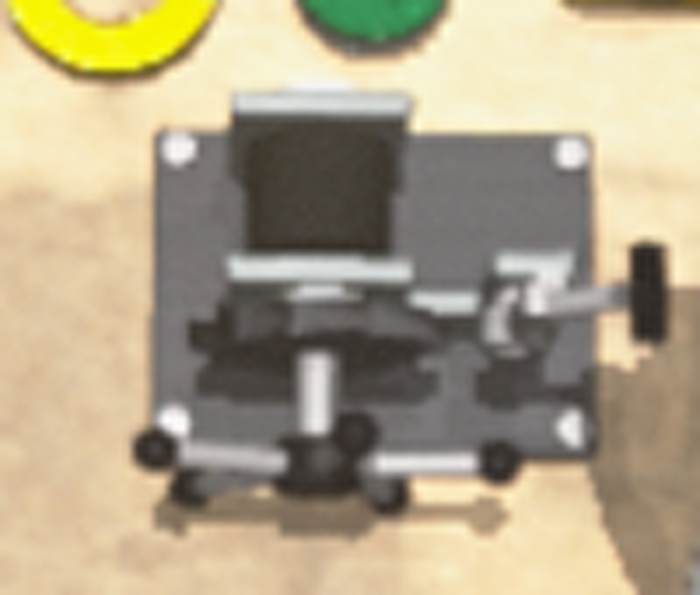

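View pics/a7.png

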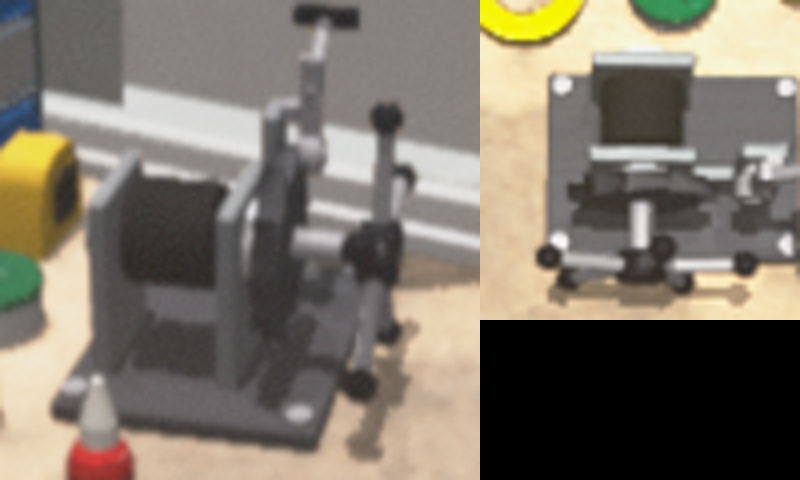

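```bash
python3 - <<'E'
from h import *
np.set_printoptions(precision=4,suppress=True)
S=lambda x,y:(x/4+180-.375,y/4+145-.375)
T=lambda x,y:(x/7+235-.43,y/7+140-.43)
B={0:tri(S(387,117),T(355,432)),1:tri(S(361,247),T(155,448)),4:tri(S(404,176),T(498,462))}
print(B, "bar",tri(S(326,16),T(648,293)))
# top-image predictions, calibrated against initial image
print("obs top", {k:np.round(T(*p),1) for k,p in {0:(355,432),1:(155,448),4:(498,462),2:(190,490),3:(390,495)}.items()})
for w in (.48,.5,.52,.54,.56,.58,.6,.62): print(w,[np.round(proj("top",ball(k,w)),1) for k in (0,1,4,2,3)])
from scipy.optimize import least_squares
obsT={0:(355,432),1:(155,448),4:(498,462),2:(190,490),3:(390,495)}
obsS={0:(387,117),2:(361,383)}
def res(p):
    d=p[1:4];e=[]
    for k,o in obsT.items(): e+=list(proj("top",ball(k,p[0])+d)-T(*o))
    for k,o in obsS.items(): e+=list(proj("side",ball(k,p[0])+d)-S(*o))
    return e
r=least_squares(res,[.5,0,0,0],loss="soft_l1");print(r.x,np.round(r.fun,1))
# initial
obsT={0:(258,433),1:(137,464),4:(467,443),2:(263,492),3:(460,488)}
S=lambda x,y:(x/5+180-.4,y/5+145-.4)
obsS={0:(468,187),1:(443,400),2:(461,484),4:(500,163)}
r=least_squares(res,[0,0,0,0],loss="soft_l1");print(r.x,np.round(r.fun,1))
E
```

```text
{0: (array([0.515 , 0.1652, 0.1502]), [array([-0.1, -0. ]), array([0. , 0.1])]), 1: (array([0.5149, 0.2366, 0.1147]), [array([-0.3, -0.1]), array([0. , 0.2])]), 4: (array([0.5137, 0.1091, 0.0947]), [array([-0.4, -0.1]), array([0. , 0.4])])} bar (array([0.5641, 0.0618, 0.1624]), [array([0.2, 0. ]), array([-0. , -0.2])])
obs top {0: array([285.3, 201.3]), 1: array([256.7, 203.6]), 4: array([305.7, 205.6]), 2: array([261.7, 209.6]), 3: array([290.3, 210.3])}
0.48 [array([285.6, 201.8]), array([257.1, 204.2]), array([305.9, 205.9]), array([261.7, 209.3]), array([290.1, 210.3])]
0.5 [array([286.1, 201.8]), array([257.3, 204.1]), array([305.9, 206. ]), array([261.4, 209.3]), array([289.7, 210.3])]
0.52 [array([286.7, 201.8]), array([257.6, 204. ]), array([305.9, 206.1]), array([261. , 209.2]), array([289.2, 210.4])]
0.54 [array([287.2, 201.9]), array([257.8, 203.9]), array([305.9, 206.2]), array([260.7, 209.1]), array([288.7, 210.4])]
0.56 [array([287.7, 201.9]), array([258.1, 203.9]), array([305.9, 206.3]), array([260.4, 209.1]), array([288.3, 210.4])]
0.58 [array([288.2, 201.9]), array([258.4, 203.8]), array([305.9, 206.4]), array([260., 209.]), array([287.8, 210.4])]
0.6 [array([288.7, 202. ]), array([258.7, 203.7]), array([305.9, 206.5]), array([259.7, 208.9]), array([287.3, 210.5])]
0.62 [array([289.3, 202. ]), array([259. , 203.6]), array([305.8, 206.6]), array([259.4, 208.9]), array([286.9, 210.5])]
[0.4699 0.0001 0.0005 0.0035] [-0.1  0.2  0.   0.4  0.1  0.1 -0.  -0.5 -0.  -0.2  0.1 -0.2 -0.1  0.2]
[-0.0369  0.0005  0.0007  0.0033] [-0.   0.1 -0.1  0.2  0.2  0.4  0.1  0.2 -0.3 -0.7  0.1  0.2  0.1 -0.
  0.  -0.5 -0.5  0.2]
```

```bash
python3 - <<'E'
from h import *
ctrl.movel([.5645,.12,.24],max_speed=.25)
ctrl.movel([.5105,.225,.23],max_speed=.3)
ctrl.movel([.5105,.225,.12],max_speed=.15);st()
ctrl.movel([.5105,.192,.12],max_speed=.08)
ctrl.movel([.5105,.182,.12],max_speed=.03);ctrl.pause(.1);st()
ctrl.movel([.5105,.225,.125],max_speed=.15)
ctrl.movel([.5105,.225,.23],max_speed=.25)
ctrl.movel([.5645,.12,.24],max_speed=.3)
ctrl.movel([.5645,.033,.24],max_speed=.2);st()
snap("b1")
im,_=vision.grab_frame("top");cv2.imwrite("pics/b1t.png",cv2.resize(im[140:225,235:335],None,fx=7,fy=7,interpolation=cv2.INTER_CUBIC))
E
```

```text
19.73 [0.5112 0.2248 0.1207] F [-0.69  0.02 -0.21]
 20.88 [0.5104 0.1823 0.12  ] F [-0.15  1.83 -0.91]
 23.01 [0.5641 0.0345 0.2399] F [-0.02 -0.31 -0.5 ]
```

View pics/b1t.png

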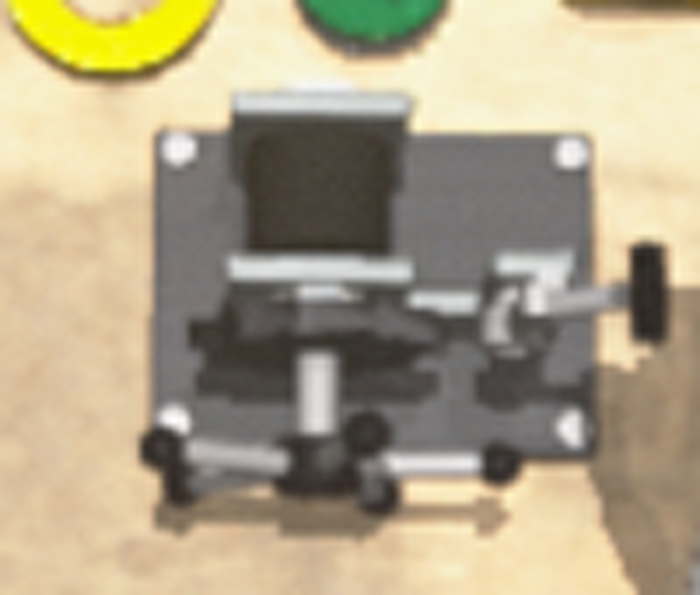

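View pics/b1.png

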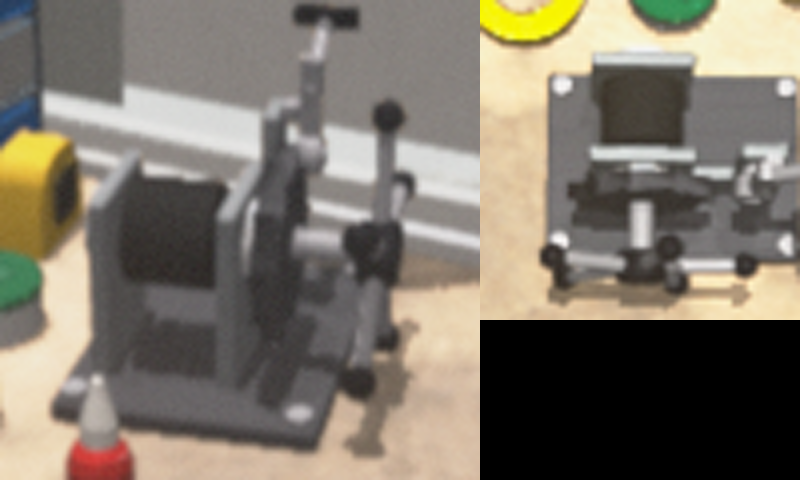

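```bash
cat > fit.py <<'E'
from h import *
from scipy.optimize import least_squares
S=lambda x,y:(x/4+180-.375,y/4+145-.375)
T=lambda x,y:(x/7+235-.43,y/7+140-.43)
def fit(obsT,obsS):
    def res(p):
        d=p[1:4];e=[]
        for k,o in obsT.items(): e+=list(proj("top",ball(k,p[0])+d)-T(*o))
        for k,o in obsS.items(): e+=list(proj("side",ball(k,p[0])+d)-S(*o))
        return e
    r=least_squares(res,[.5,0,0,0],loss="soft_l1");print(np.round(r.x,4),np.round(r.fun,1))
E
python3 - <<'E'
from fit import *
fit({0:(368,431),1:(161,447),4:(499,464),2:(180,488),3:(379,495)},{0:(389,115),2:(358,381)})
fit({0:(368,431),1:(161,447),4:(499,464)},{0:(389,115)})
E
```

```text
[5.425e-01 3.000e-04 5.000e-04 3.200e-03] [-0.   0.4  0.1  0.1 -0.   0.   0.2 -0.5 -0.2 -0.2 -0.2 -0.1  0.3  0.1]
[5.445e-01 5.000e-04 6.000e-04 3.200e-03] [ 0.   0.3  0.1  0.1 -0.1 -0.  -0.3 -0.1]
```

```bash
python3 - <<'E'
from h import *
ctrl.movel([.5645,.026,.24],max_speed=.1)
ctrl.movel([.5645,.026,.153],max_speed=.12);st()
for y in (.04,.055,.07,.08,.088):
    ctrl.movel([.5645,y,.153],max_speed=.05);st(y)
snap("b2")
E
```

```text
24.28 [0.565  0.0262 0.1536] F [-0.38 -0.48  0.13]
0.04 24.72 [0.5646 0.0406 0.1532] F [-0.34  0.68 -0.1 ]
0.055 25.17 [0.5644 0.0555 0.153 ] F [-0.46  0.21 -0.29]
0.07 25.62 [0.5644 0.0705 0.153 ] F [-0.04  0.47  0.48]
0.08 25.97 [0.5645 0.0806 0.153 ] F [-0.   -0.33  0.13]
0.088 26.27 [0.5645 0.0885 0.153 ] F [-0.66 -0.13 -0.69]
```

View pics/b2.png

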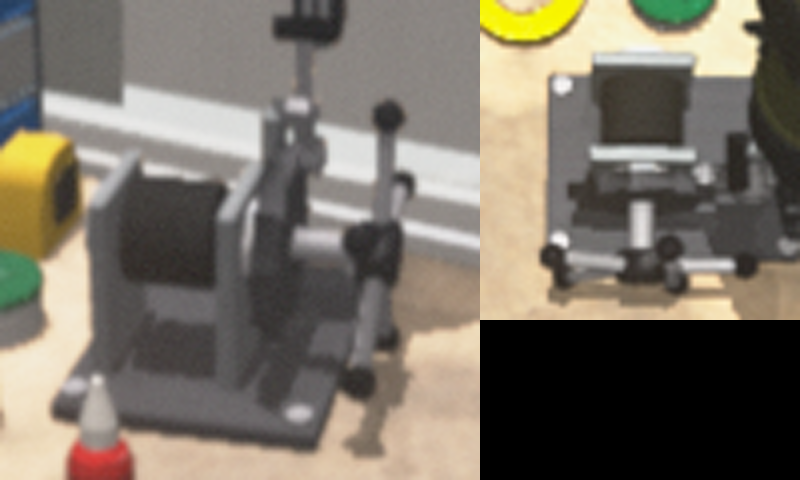

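```bash
python3 - <<'E'
from h import *
for y in (.094,.10,.106):
    ctrl.movel([.5645,y,.153],max_speed=.04);st(y)
    snap(f"b3_{int(y*1000)}")
A=np.vstack([cv2.imread(f"pics/b3_{k}.png")[:320,150:800][:200] for k in (94,100,106)])
cv2.imwrite("pics/b3.png",A)
E
```

```text
0.094 26.68 [0.5644 0.0945 0.153 ] F [-0.51 -0.57  0.88]
0.1 27.07 [0.5645 0.1005 0.153 ] F [-0.29  0.42  0.29]
0.106 27.48 [0.5645 0.1065 0.153 ] F [ 0.6  -0.96  0.33]
```

View pics/b3.png

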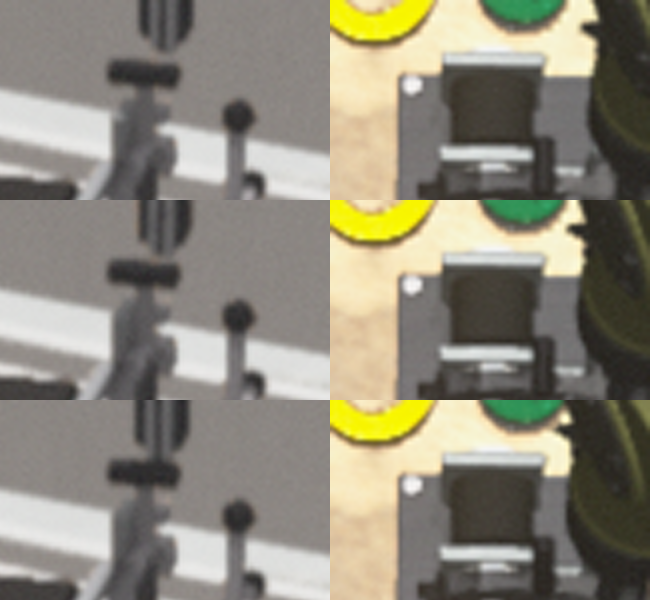

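```bash
python3 - <<'E'
from h import *
ctrl.movel([.5645,.085,.153],max_speed=.12)
ctrl.movel([.5645,.075,.25],max_speed=.2)
ctrl.movel([.5645,.033,.3],max_speed=.2);st()
snap("c1")
im,_=vision.grab_frame("top");cv2.imwrite("pics/c1t.png",cv2.resize(im[140:225,235:335],None,fx=7,fy=7,interpolation=cv2.INTER_CUBIC))
cv2.imwrite("pics/c1full.png",im)
E
```

```text
29.02 [0.564  0.0335 0.2986] F [-0.24 -0.7  -0.96]
```

View pics/c1t.png

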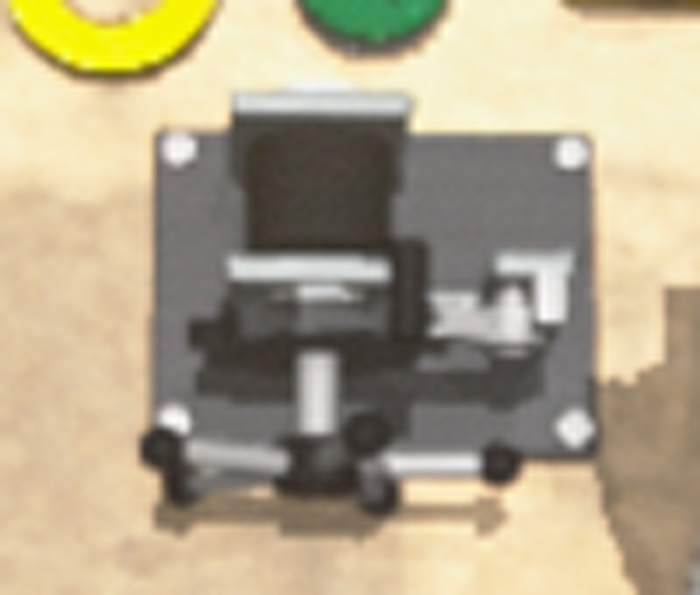

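View pics/c1.png

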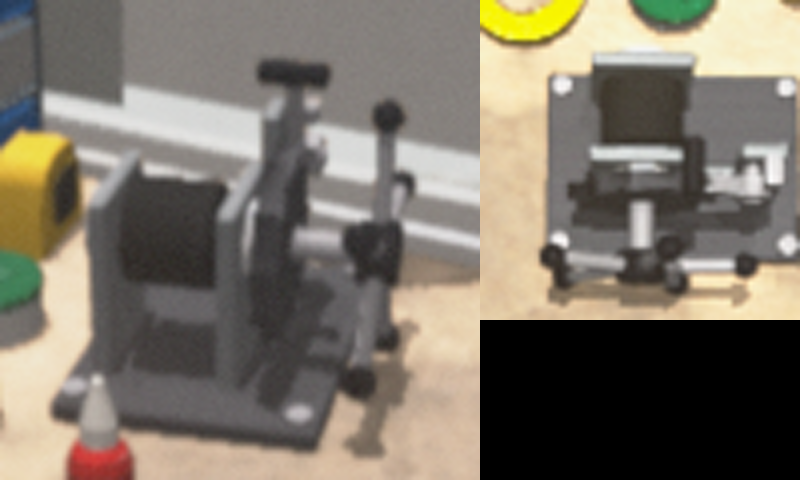

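View pics/c1full.png

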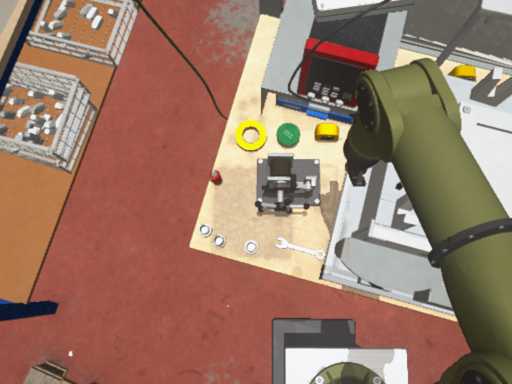

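```bash
python3 - <<'E'
from h import *
S=lambda x,y:(x/4+180-.375,y/4+145-.375)
T=lambda x,y:(x/7+235-.43,y/7+140-.43)
print(tri(S(293,72),T(409,292)))
a=cv2.imread("pics/top0.png").astype(int);b=cv2.imread("pics/c1full.png").astype(int)
m=(abs(a-b).max(2)>45)[110:270,190:325];ys,xs=np.nonzero(m);print(len(ys),[(int(x)+190,int(y)+110) for x,y in list(zip(xs,ys))[::25]])
print(ticket.close_job());st()
E
```

```text
(array([0.56439145, 0.14652216, 0.16189122]), [array([0.3, 0.1]), array([-0. , -0.3])])
568 [(322, 194), (286, 199), (258, 201), (259, 202), (258, 203), (322, 203), (286, 204), (261, 205), (301, 205), (266, 206), (307, 206), (285, 207), (256, 208), (305, 208), (269, 209), (322, 209), (289, 210), (262, 211), (301, 211), (300, 212), (323, 213), (260, 215), (271, 216)]
the job is handed in; nothing more can be done
None
the job is handed in; nothing more can be done
```

I did the three steps in order with shut fingertips, gripping nothing, and handed the job in at about 29 s.

- **Pawl out:** I pushed the thumb bar to the right until the pawl rested on its stop. The push ended with a brief contact of about 9 N against the stop. The bar measured at y = 0.062, z = 0.162, as expected for the stop.
- **Wheel back:** The first push only reached 0.47 rad, so I pushed a second time. The final reading was about 0.543 rad, from a start of about -0.037, inside the 0.50 to 0.61 window.
- **Pawl back in:** I tipped the thumb bar to the left and the pawl dropped in. The bar is back where it started, at (0.564, 0.147, 0.162) against (0.564, 0.146, 0.162) at the start, so the pawl is down in the teeth. The wheel had not visibly moved when the pawl dropped in.

In the last check before hand-in, the arm was clear of everything. Comparing the top view before and after, the only changes near the stand were the star and shadows, so the things on the worktop around the stand had not moved.

One disagreement: single-camera readings during the first wheel push said about 0.52 to 0.54 rad. The unobstructed two-camera fit said 0.47, and I went by that.

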